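# Roll the seal strip home on a fume cupboard panel

### The arm

A 6-joint arm with a two-finger parallel gripper is mounted at the origin on the work surface. World frame = base frame: x ahead of the robot, y to its left, z up, the work surface at z = 0. Lengths are in m, angles in rad, forces in N, time in s.
With the tool pointing down it reaches from about 0.375 to 0.925 m from the base axis. Payload 5.7 kg.
Tool frame: the origin (TCP) lies midway between the tips of the shut fingers; the grasp point (between the pads) lies 19 mm behind it; z points along the fingers, x is the direction in which the jaws open and shut, and the axes are right-handed (so a half turn about z gives the same grasp; the last joint's range is limited). The gripper opens to 88 mm and grips with 3 to 60 N. Pads are 20 mm wide; open, the fingers measure 115 mm over their backs; the gripper's body (75 mm by 178 mm) begins 61 mm behind the grasp point.
Start: joints at [-1.272, 0.359, 1.51, -0, 1.272, -0.115], TCP at [0.241, -0.549, 0.223] pointing down, gripper open.
Joint ranges: [-2.97, 2.97], [-1.01, 2.36], [0.21, 2.38], [-0.96, 4.11], [0.2, 2.71], [-2.98, 2.98]. Speed limits (rad/s): [2.39, 2.39, 3.14, 3.14, 3.14, 3.14].

### API

Orientations are given as a unit quaternion [x, y, z, w].
In Python, from bench import move_ptp, servo_line, goto_joints, move_gripper, sleep, inverse_kinematics, capture, PlanningError, close_job, spot_in, silhouettes, current_clock, current_joint_pos, current_qvel, current_joint_torque, current_position, current_orientation, current_force, current_torque, current_finger_gap gives the robot as it stands. Calls block until the motion is done:
- move_ptp(position, orientation): joint-space move of the TCP to a pose.
- servo_line(position, orientation=None, rate=0.15, contact_N=None): straight line of the TCP; orientation=None keeps the orientation; rate is the mean speed in m/s. With contact_N (N) it stops when the force on the tool has changed by that much, and returns True; else False.
- goto_joints(angles): joint-space move.
- move_gripper(opening): finger opening in m; the grip force is fixed at half the most; returns when the fingers have stopped.
- sleep(seconds).
- inverse_kinematics(position, orientation): joint angles nearest the present ones, or None.
- capture(name): name is "scene" or "top" or "wrist"; returns a dict with "image" (400x640x3 uint8, blue, green, red), "range_z" (400x640 float32, m along the optical axis (not along the pixel's ray), 0 where there is no reading), "intrinsics" (3x3 intrinsics, pixels), "R" (3x3) and "t" (3): a world point X has camera coordinates R X + t. Camera axes: x right, y down, z forward; pixel columns grow to the right and rows downward; lengths in m; the calibration is good to about 2 mm. A picture is of the moment at which its call begins.
A pose or a line that the arm cannot do raises PlanningError and nothing moves.
- close_job(): hands the job in, once; it reports no verdict.
Trained networks look in the newest picture that a camera, given by its name, has taken for a name from the list of things; names that differ only in an ending like _2 or _b are one class to them, and where a whole thing is asked for, a point or a joint stands for the part that bears it (a point fixed in the world has none). Each returns a list of dicts, best first, with "conf" (0 to 1); they miss things now and then, are a little off and sometimes report something else, mostly with a low value. They report only what shows in the picture. A call takes as long as a camera call. They do not tell look-alikes from the thing itself.
- spot_in(camera, query): "xy" ([column, row] in pixels, amid what is visible of it).
- silhouettes(camera, query): "region" (400x640 bool, what is visible of it) and "xy" ([column, row] in pixels, amid what is visible of it).
Readings, each from a call of its own:
- current_clock(): time.
- current_joint_pos(): joint angles.
- current_qvel(): joint speeds.
- current_joint_torque(): joint torques, N m.
- current_position(): TCP position.
- current_orientation(): TCP orientation.
- current_force(): force on the tool from outside, world axes, zero at the start.
- current_torque(): the same for the moment, N m.
- current_finger_gap(): finger opening in m.
Only numpy, scipy, OpenCV 4.12 (cv2) and the standard library are available. Lean on these libraries where they do the work, as an engineer would, in place of code of your own. Each camera call takes 0.05 s, during which the arm holds its last target.

### The job

The black seal strip along the edge of the white service panel still stands proud of its channel. Take the hand roller from its rest and roll it firmly along the strip until all five lengths sit fully home, using only the roller on the panel, never the gripper itself. Then hang the roller back in its rest, upright as it was, and leave the bottle, beaker and screwdriver alone.

Things in the scene. Friction and masses are not known exactly. Their poses are not given: they have to be found in the camera images.
- panel: White service panel, fixed flat on the bench, 145 x 210 x 18 mm, a black seal strip in an aluminium channel along one 210 mm edge. Origin: under the middle of the strip, at bench height; y runs along the strip, x across it towards the rest of the panel (which spans x = -20 to +125 mm), z up. The channel's lips beside the strip (out to x = +-17.5) are 20 mm high.
- strip (a point): Middle of the seal strip, 24 mm above the bench: the height of its top when fully home (28 mm while proud). Axes as the panel's. The strip is 24 mm wide (x) and 180 mm long (y = -90 to +90): five separate 36 mm press-in lengths in a row.
- rest: Fixed plywood tool rest: foot 90 x 90 x 5 mm, two upright cheeks, each 80 mm long (along x) and 12 mm thick, tops 72 mm above the bench, 66 mm clear between them (inner faces at y = +-33). Origin: centre of its underside; z up. The roller hangs between the cheeks, its guard plate lying on their tops.
- roller: Loose upright hand roller, 126 mm tall, 0.3 to 0.5 kg. Origin: lowest point of its wheel, spring relaxed (10 mm above the bench in the rest). z up the handle, y along the axle: it rolls along x. Rubber wheel 44 mm diameter, 40 mm wide; steel fork 53 mm wide (y) up to z = 50; guard plate 60 (x) x 92 (y) mm, z = 62 to 70; handle above. Fits the rest either way round.
- handle (a point): Middle of the roller's square wooden handle, 30 x 30 mm, from roller z = 70 (top of the guard plate) to 122; this point is at z = 96. Axes as the roller's. When the handle is pressed down, the wheel and fork give way upwards against a spring by at most 12 mm: 6 N to start, then 0.8 N per mm, about 15 N fully in.
- wheel (a joint): Turn of the roller's wheel about its axle, rad, endless, either sign; 22 mm of travel per rad.
- trim1 (a joint): How far length 1 of the strip (centre at panel y = -72 mm) is pressed in, m: 0 to 0.001 at the start (proud), 0.004 fully home. It moves straight down, stiffly (about 7 N), and stays where it is left.
- trim2 (a joint): How far length 2 of the strip (centre at panel y = -36 mm) is pressed in, m: 0 to 0.001 at the start (proud), 0.004 fully home. It moves straight down, stiffly (about 7 N), and stays where it is left.
- trim3 (a joint): How far length 3 of the strip (centre at panel y = 0 mm) is pressed in, m: 0 to 0.001 at the start (proud), 0.004 fully home. It moves straight down, stiffly (about 7 N), and stays where it is left.
- trim4 (a joint): How far length 4 of the strip (centre at panel y = 36 mm) is pressed in, m: 0 to 0.001 at the start (proud), 0.004 fully home. It moves straight down, stiffly (about 7 N), and stays where it is left.
- trim5 (a joint): How far length 5 of the strip (centre at panel y = 72 mm) is pressed in, m: 0 to 0.001 at the start (proud), 0.004 fully home. It moves straight down, stiffly (about 7 N), and stays where it is left.
- bottle: Bystander: loose white plastic bottle, 64 mm diameter, 130 mm tall, upright; origin at the centre of its base.
- beaker: Bystander: loose open glass beaker, 72 mm diameter, 90 mm tall; origin at the centre of its base.
- driver: Bystander: loose screwdriver lying on the bench along its x axis; origin under its middle.
Not all that is in view belongs to the job. Leave any green look-alike of the rest alone.

How it is judged:
On the way, in this order (a step that is already met when the one before it is completed fails the run):
1. the roller rolls along the strip under pressure (wheel pressed on the panel with over 3 N, turned by at least 2 rad either way) ((value of joint wheel above 2 rad or value of joint wheel below -2 rad) and contact force between roller and panel above 3 N).
2. all five lengths of the strip are home (pressed in by more than 3 of 4 mm) (value of joint each of trim1, trim2, trim3, trim4, trim5 above 0.003 m), for 0.2 s.
At the end, for the whole second after the job is handed in: All five strip lengths are pressed in by more than 3 mm of their 4 mm, and the roller hangs at rest and upright (within 7 degrees) in its rest, guard plate on the cheeks: origin within 30 mm along and 12 mm across of the rest's centre, and 6 to 14 mm above the bench (all of step 2 and x of roller in the frame of rest between -0.03 and 0.03 m and y of roller in the frame of rest between -0.012 and 0.012 m and z of roller in the frame of rest between 0.006 and 0.014 m and angle between roller's own z axis and vertical below 0.12 rad and linear speed of roller below 0.02 m/s); the robot touches nothing.
It fails at once if the gripper or arm presses on the panel or strip itself (over 4 N) (contact force between any of the fingers, the arm and panel above 4 N).
It fails at once if the bottle is moved by more than 30 mm (distance of bottle from where it was at the start of the episode above 0.03 m).
It fails at once if the beaker is moved by more than 30 mm (distance of beaker from where it was at the start of the episode above 0.03 m).
It fails at once if the screwdriver is moved by more than 30 mm (distance of driver from where it was at the start of the episode above 0.03 m).
It also fails if it takes over 69 s, if anything falls off the work surface, if the arm or the gripper's body presses on something with over 40 N, if the wrist force passes 120 N, or if a joint passes its speed limit or range.

## Working session

There is one attempt and no reset: what is moved stays moved. The work goes in short steps, each a Python script; the robot and the scene stay as the last script left them, time stands still between calls to the robot, and variables do not carry over. Pictures are saved under pics/ and viewed, and the job is handed in when it is done.

```bash
mkdir -p pics; ls
python3 - <<'E'
from bench import *
import cv2
for n in ["scene","top"]:
    c=capture(n); cv2.imwrite(f"pics/{n}0.png",c["image"])
    for q in ["panel","rest","roller","handle","bottle","beaker","driver","strip"]:
        try: print(n,q,[(round(d["conf"],2),[int(v) for v in d["xy"]]) for d in spot_in(n,q)])
        except Exception as e: print(n,q,e)
print(current_clock())
E
```

```text
pics
scene panel [(0.58, [284, 261])]
scene rest [(0.91, [268, 192]), (0.89, [316, 177])]
scene roller [(0.63, [340, 189])]
scene handle [(0.77, [344, 185])]
scene bottle [(0.86, [380, 255]), (0.52, [275, 247])]
scene beaker [(0.57, [375, 155])]
scene driver [(0.19, [339, 205])]
scene strip [(0.93, [284, 265])]
top panel [(0.57, [372, 194])]
top rest [(0.96, [278, 210]), (0.87, [235, 261]), (0.66, [238, 151]), (0.61, [307, 283]), (0.55, [264, 196])]
top roller [(0.58, [266, 197])]
top handle [(0.78, [263, 201]), (0.47, [380, 217])]
top bottle [(0.74, [328, 123])]
top beaker [(0.95, [142, 224])]
top driver [(0.61, [470, 268])]
top strip [(0.71, [373, 197])]
0.9
```

View pics/scene0.png

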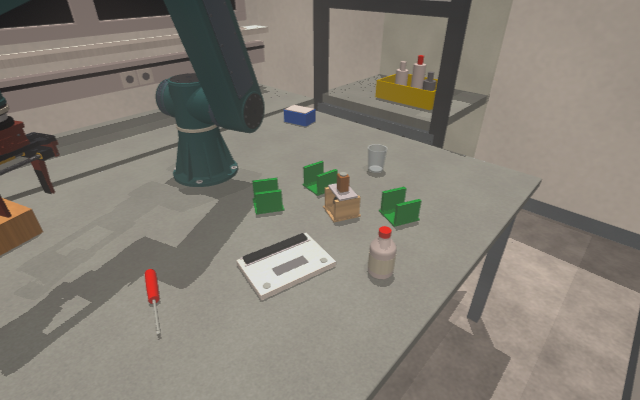

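View pics/top0.png

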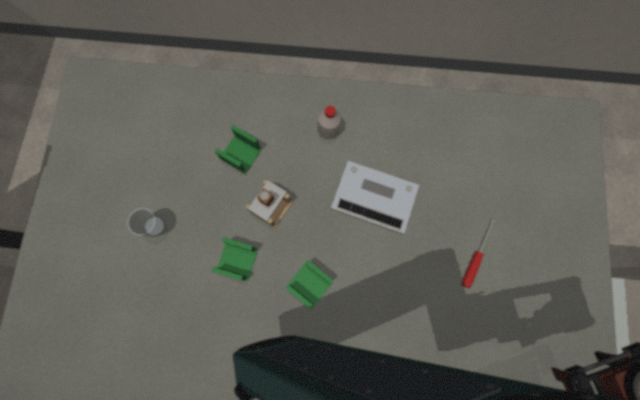

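The scene and top views agree. The plywood rest with the roller is at top (270,202) and scene (342,205). The three green look-alikes are at top (240,148), (236,259) and (310,284). The panel is at top (376,197), with its strip on the lower edge at (370,213). The bottle is at (330,122), the beaker at (145,222) and the driver at (480,255). Next I'll enlarge a crop and localise everything.

```bash
cat > h.py <<'E'
from bench import *
import numpy as np, cv2
from scipy.spatial.transform import Rotation as Rn
def cloud(c):
    z=c["range_z"];K=c["intrinsics"];v,u=np.mgrid[:z.shape[0],:z.shape[1]]
    P=np.stack([(u-K[0,2])/K[0,0]*z,(v-K[1,2])/K[1,1]*z,z],-1)
    W=(P-c["t"])@c["R"]; W[z<=0]=np.nan
    return W
def proj(c,X):
    p=c["R"]@np.asarray(X)+c["t"]; q=c["intrinsics"]@p; return q[:2]/q[2]
def quat(yaw):  # tool down, tool x along world angle yaw
    x=np.array([np.cos(yaw),np.sin(yaw),0]);z=np.array([0,0,-1.]);y=np.cross(z,x)
    return Rn.from_matrix(np.stack([x,y,z],1)).as_quat()
E
python3 - <<'E'
from h import *
c=capture("top");W=cloud(c);im=c["image"]
cv2.imwrite("pics/topcrop.png",cv2.resize(im[90:310,120:440],None,fx=2.5,fy=2.5,interpolation=cv2.INTER_CUBIC))
print("cam",-c["R"].T@c["t"],c["intrinsics"][0,0])
for n,(u,v) in dict(bench=(300,230),handle=(263,201),panel=(372,200),bottle=(330,110),beaker=(140,222),drv=(475,268),g1=(240,148)).items():
    print(n,np.nanmedian(W[v-2:v+3,u-2:u+3].reshape(-1,3),0).round(4))
def rect(m,l):
    P=W[m][:,:2].astype(np.float32); r=cv2.minAreaRect(P*1000); print(l,m.sum(),np.round(r[0],1),np.round(r[1],1),round(r[2],2)); print(cv2.boxPoints(r).round(0).tolist())
v,u=np.mgrid[:400,:640]
box=lambda a,b,cc,d:(u>=a)&(u<b)&(v>=cc)&(v<d)
H=W[...,2]
rect(box(325,425,155,240)&(H>.012)&(H<.04),"panel")
dark=(im.sum(2)<120)
rect(box(330,410,190,235)&(H>.012)&(H<.04)&dark,"strip")
rect(box(240,297,175,230)&(H>.065)&(H<.09),"plate+cheeks")
rect(box(240,297,175,230)&(H>.115),"handle")
sat=cv2.cvtColor(im,cv2.COLOR_BGR2HSV)[...,1]
rect(box(240,300,175,230)&(H>.06)&(H<.09)&(sat>90),"ply")
E
```

```text
cam [ 0.35531453 -0.00511437  1.06541359] 389.0810282366447
bench [4.875e-01 4.250e-02 1.000e-04]
handle [0.5354 0.1341 0.1302]
panel [ 0.5862 -0.1471  0.0183]
bottle [ 0.7885 -0.0098  0.1302]
beaker [0.4649 0.4703 0.0331]
drv [ 0.4272 -0.4254  0.0259]
g1 [0.7062 0.2371 0.0061]
panel 3925 [ 598.6 -153.6] [209.8 146.4] 75.56
[[502.0, -237.0], [643.0, -273.0], [696.0, -70.0], [554.0, -34.0]]
strip 320 [ 546.4 -141.4] [167.2  16.6] 75.24
[[517.0, -220.0], [533.0, -224.0], [576.0, -63.0], [560.0, -58.0]]
plate+cheeks 700 [547.9 132.7] [80.3 92.3] 62.61
[[488.0, 118.0], [570.0, 76.0], [607.0, 147.0], [525.0, 190.0]]
handle 163 [547.7 133.2] [30.3 30.2] 60.7
[[527.0, 127.0], [553.0, 113.0], [568.0, 139.0], [542.0, 154.0]]
ply 0 [0. 0.] [0. 0.] 0.0
[[0.0, 0.0], [0.0, 0.0], [0.0, 0.0], [0.0, 0.0]]
```

View pics/topcrop.png

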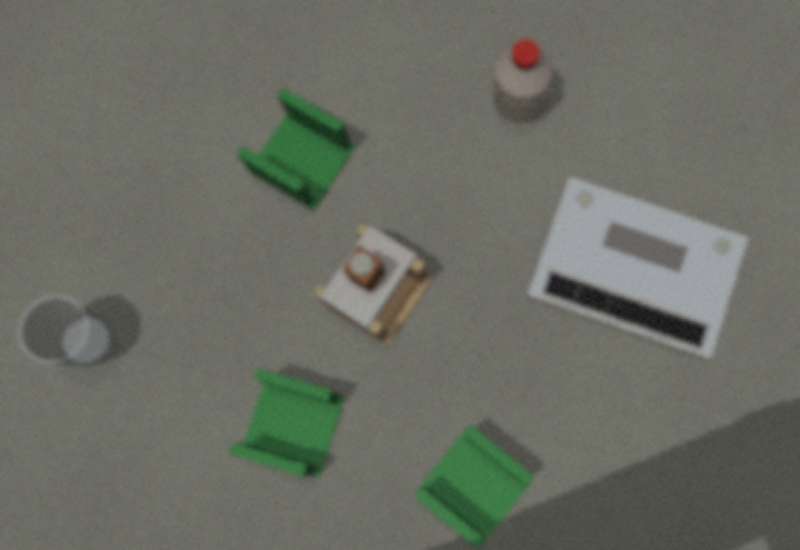

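I've chosen the plywood rest at top (270,202): it is the only non-green one and it has the roller in it. The crop confirms this, with the white guard plate, brown handle and ply cheek ends showing. Next I'll take a closer wrist view for precision.

Run:
```python
from h import *
for yaw in (61,-119):
    for p,y in [((.548,.133,.30),yaw),((.548,.133,.0825),yaw),((.548,-.14,.09),yaw+14.5),((.53,-.21,.09),yaw+14.5),((.57,-.07,.09),yaw+14.5)]:
        s=inverse_kinematics(p,quat(np.radians(y))); print(yaw,p,None if s is None else np.round(s,2))
```

```text
61 (0.548, 0.133, 0.3) [ 0.12  0.25  1.48 -0.    1.42 -0.95]
61 (0.548, 0.133, 0.0825) [ 0.12  0.47  1.73 -0.    0.94 -0.95]
61 (0.548, -0.14, 0.09) [-0.37  0.46  1.73 -0.    0.95 -1.69]
61 (0.53, -0.21, 0.09) [-0.5   0.47  1.71 -0.    0.96 -1.82]
61 (0.57, -0.07, 0.09) [-0.24  0.47  1.71 -0.    0.96 -1.56]
-119 (0.548, 0.133, 0.3) [ 0.12  0.25  1.48 -0.    1.42  2.19]
-119 (0.548, 0.133, 0.0825) [ 0.12  0.47  1.73 -0.    0.94  2.19]
-119 (0.548, -0.14, 0.09) [-0.37  0.46  1.73 -0.    0.95  1.45]
-119 (0.53, -0.21, 0.09) [-0.5   0.47  1.71 -0.    0.96  1.33]
-119 (0.57, -0.07, 0.09) [-0.24  0.47  1.71 -0.    0.96  1.58]
```

Run:
```python
from h import *
# look at panel first (on the way), then rest
R=lambda W,m,l:(lambda r:print(l,m.sum(),np.round(r[0],1),np.round(r[1],1),round(r[2],2),cv2.boxPoints(r).round(0).tolist()))(cv2.minAreaRect(W[m][:,:2].astype(np.float32)*1000))
for name,p,y in [("panel",(.50,-.14,.36),75.5),("rest",(.548,.133,.36),61)]:
    move_ptp(p,quat(np.radians(y))); sleep(.2)
    c=capture("wrist");W=cloud(c);H=W[...,2];im=c["image"]
    cv2.imwrite(f"pics/w_{name}.png",im); print(name,"cam",(-c["R"].T@c["t"]).round(3),"t",current_clock(), "H0",np.nanmedian(H[abs(H)<.01]))
    X,Y=W[...,0],W[...,1]
    if name=="panel":
        b=(abs(X-.6)<.12)&(abs(Y+.15)<.15)
        R(W,b&(H>.012)&(H<.04),"panel"); R(W,b&(H>.012)&(H<.04)&(im.max(2)<50),"strip")
        print("striph",np.nanmedian(H[b&(H>.012)&(H<.04)&(im.max(2)<50)]))
    else:
        b=(abs(X-.55)<.08)&(abs(Y-.133)<.08)
        R(W,b&(H>.067)&(H<.09),"plate+cheek"); R(W,b&(H>.076)&(H<.09),"plate"); R(W,b&(H>.067)&(H<.0755),"cheek"); R(W,b&(H>.12),"handle")
        print("handle h",np.nanmedian(H[b&(H>.12)]),"plate h",np.nanmedian(H[b&(H>.074)&(H<.09)]))
        hh=H[b&(H>.06)&(H<.09)]; print(np.histogram(hh,bins=np.arange(.06,.091,.002)))
```

```text
panel cam [ 0.424 -0.122  0.524] t 3.025 H0 0.001952437115483973
panel 9395 [ 599.3 -156.2] [210.3 145.4] 75.54 [[503.0, -240.0], [643.0, -276.0], [696.0, -73.0], [555.0, -36.0]]
strip 0 [0. 0.] [0. 0.] 0.0 [[0.0, 0.0], [0.0, 0.0], [0.0, 0.0], [0.0, 0.0]]
striph nan
rest cam [0.48  0.169 0.524] t 4.35 H0 0.001947576304670942
plate+cheek 2127 [548.5 129.7] [79.3 92.1] 62.44 [[489.0, 116.0], [571.0, 73.0], [608.0, 144.0], [526.0, 186.0]]
plate 1904 [549.  130.6] [60.  92.1] 62.31 [[494.0, 125.0], [576.0, 83.0], [604.0, 136.0], [522.0, 179.0]]
cheek 220 [547.8 130.1] [79.3 89.9] 62.48 [[490.0, 116.0], [569.0, 74.0], [606.0, 144.0], [526.0, 186.0]]
handle 64159 [539.1 133. ] [157.6  50.5] 60.94 [[479.0, 76.0], [523.0, 52.0], [599.0, 190.0], [555.0, 214.0]]
handle h 0.46082960123737904 plate h 0.08177318378303439
(array([   7,   14,   11,    9,   15,   10,  106,   87,    5,   46, 1067,
        774,    9,    1,    2]), array([0.06 , 0.062, 0.064, 0.066, 0.068, 0.07 , 0.072, 0.074, 0.076,
       0.078, 0.08 , 0.082, 0.084, 0.086, 0.088, 0.09 ]))
  return np.nanmean(a, axis, out=out, keepdims=keepdims)
```

View pics/w_rest.png

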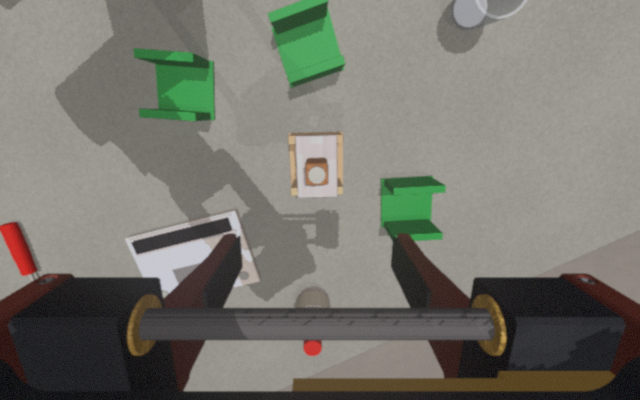

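View pics/w_panel.png

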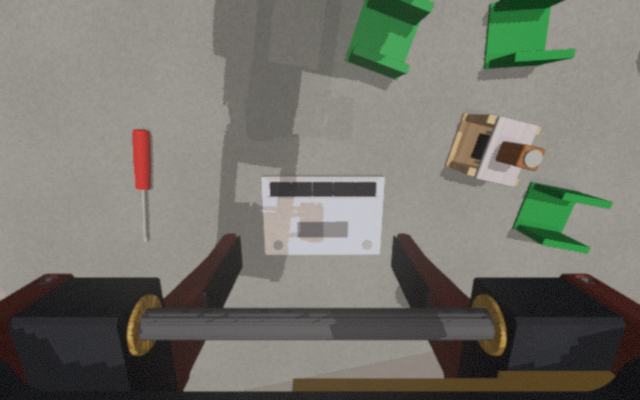

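The rest and roller are at wrist (317,165), ply-coloured and clear of the green stands. The panel strip is at (323,189) in the second view. Next I'll grasp the handle.

```bash
cat >> h.py <<'E'
REST=np.array([.5482,.1315]); RY=np.radians(62.4)
PAN=np.array([.5482,-.1418]); PY=np.radians(75.5)
E
python3 - <<'E'
from h import *
q=quat(RY)
move_ptp([*REST,.16],q)
print(current_force().round(1) if hasattr(current_force(),'round') else current_force())
print(servo_line([*REST,.083],q,rate=.06,contact_N=6))
print(current_position(),current_force())
move_gripper(0.0)
print(current_finger_gap(),current_position(),current_force(),current_clock())
c=capture("scene"); cv2.imwrite("pics/s1.png",cv2.resize(c["image"][120:290,230:450],None,fx=3,fy=3))
E
```

```text
[ 0.4 -0.4 -0.5]
False
[0.54856731 0.13153732 0.08341402] [ 0.29207735 -0.06462413 -0.23483686]
0.02964332428982552 [0.54824904 0.13154543 0.08298894] [ 0.35947002 -0.78725965  0.29294696] 7.525
```

View pics/s1.png

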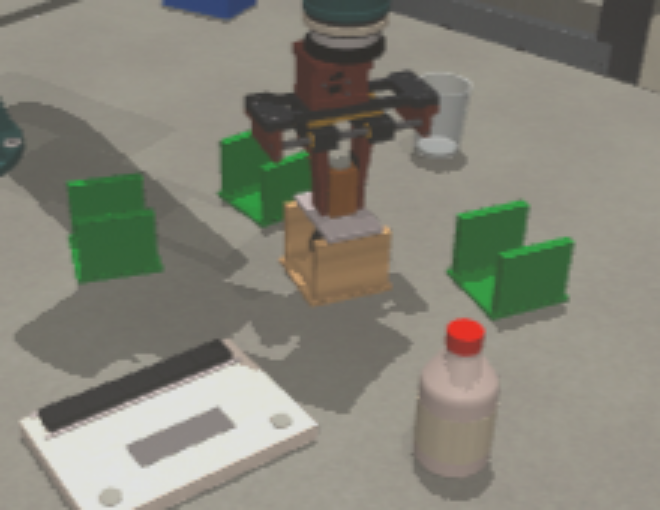

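The handle is gripped with a gap of 29.6 mm, and the roller is still upright in the rest. Next: lift, move over one end of the strip and press.

```bash
cat >> h.py <<'E'
py=np.array([np.cos(PY),np.sin(PY)]); PQ=quat(PY)
def pan(y,z): return [*(PAN+py*y),z]
E
python3 - <<'E'
from h import *
q=quat(RY)
servo_line([*REST,.18],q,rate=.1)
print("carry F",np.round(current_force(),1),current_finger_gap())
move_ptp(pan(-.074,.18),PQ); 
servo_line(pan(-.074,.112),PQ,rate=.1); sleep(.2)
c=capture("scene"); cv2.imwrite("pics/s2.png",cv2.resize(c["image"][120:320,200:420],None,fx=3,fy=3))
f0=np.array(current_force())
for z in (.104,.098,.093,.088):
    servo_line(pan(-.074,z),PQ,rate=.03); sleep(.15); print(z,np.round(np.array(current_force())-f0,1),np.round(current_position(),4))
print(current_clock())
E
```

```text
carry F [-1.   0.8 -3.7] 0.02991124955545978
0.104 [-0.2  0.3 -0.3] [ 0.5297 -0.2135  0.104 ]
0.098 [ 1.3 -0.2  1.1] [ 0.5298 -0.2135  0.098 ]
0.093 [-1.3  0.1 10.3] [ 0.5299 -0.2136  0.0936]
0.088 [-2.2  0.1 13.5] [ 0.5299 -0.2136  0.089 ]
13.075
```

View pics/s2.png

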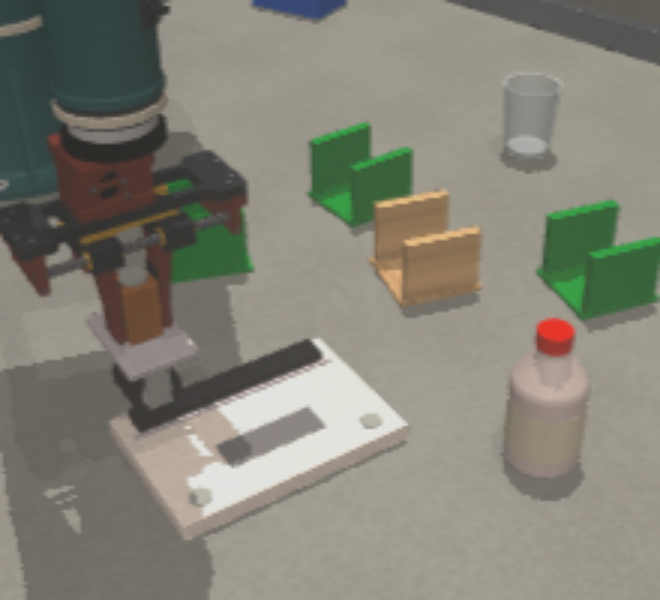

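The wheel sits over the end of the strip at scene crop (145,405), pressing with about 13.5 N. Next I'll roll along it.

Run:
```python
from h import *
for ys in [(-.074,-.036,0,.036,.08),(.036,0,-.036,-.08)]:
    for y in ys:
        servo_line(pan(y,.087),PQ,rate=.04); print(y,np.round(current_force(),1),np.round(current_torque(),2),round(current_position()[2],4),round(current_finger_gap(),4))
print(current_clock())
c=capture("scene"); cv2.imwrite("pics/s3.png",cv2.resize(c["image"][120:320,200:420],None,fx=3,fy=3))
```

```text
-0.074 [-1.9  0.7  9.8] [ 0.27  0.33 -0.03] 0.0881 0.0302
-0.036 [-2.3  1.  10.1] [0.25 0.29 0.02] 0.0881 0.0298
0 [-2.1  0.1  9.4] [ 0.18  0.33 -0.  ] 0.0882 0.0299
0.036 [-2.   0.6  9.6] [ 0.27  0.19 -0.01] 0.0882 0.03
0.08 [-0.9  0.7  9.9] [ 0.22  0.15 -0.03] 0.0883 0.0297
0.036 [-1.4 -0.8 10. ] [ 0.03  0.24 -0.07] 0.0883 0.0298
0 [-1.7 -0.6  9.1] [ 0.06  0.19 -0.05] 0.0883 0.0297
-0.036 [-2.  -0.  11.1] [ 0.05  0.22 -0.04] 0.0883 0.0299
-0.08 [-1.9  1.   9.9] [-0.    0.24 -0.05] 0.0883 0.0298
22.375
```

View pics/s3.png

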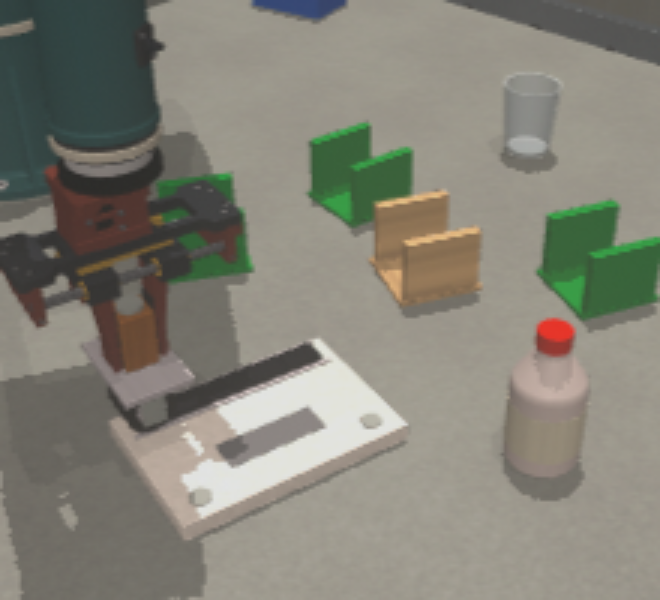

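Run:
```python
from h import *
servo_line(pan(-.08,.18),PQ,rate=.1)
move_ptp([*REST,.185],quat(RY)); sleep(.2)
for n in ("top","wrist","scene"):
    c=capture(n);W=cloud(c);cv2.imwrite(f"pics/{n}4.png",c["image"])
    D=(W[...,:2]-PAN); ly=D@py; lx=D@np.array([py[1],-py[0]]); H=W[...,2]
    ref=np.nanmedian(H[(lx>.04)&(lx<.11)&(abs(ly)<.08)&(H>.01)&(H<.03)])
    print(n,"panel",round(ref,4),[(round(float(np.nanmedian(H[m])-ref),4),int(m.sum())) for yc in (-.072,-.036,0,.036,.072) for m in [(abs(lx)<.007)&(abs(ly-yc)<.012)&(H>.01)&(H<.04)]])
print(current_clock(),current_force())
```

```text
top panel 0.0185 [(0.0062, 43), (0.0057, 46), (0.0056, 46), (0.0063, 44), (0.0059, 45)]
wrist panel 0.0201 [(nan, 0), (0.0057, 199), (0.0058, 196), (0.0057, 207), (0.0057, 165)]
scene panel 0.0186 [(0.0058, 36), (0.0058, 31), (0.0058, 30), (0.0053, 28), (0.0057, 29)]
25.1833 [ 0.3784843   0.07892181 -4.77240817]
  return np.nanmean(a, axis, out=out, keepdims=keepdims)
```

View pics/wrist4.png

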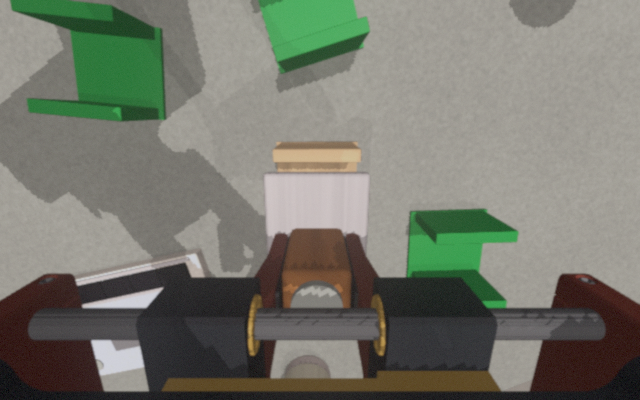

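View pics/scene4.png

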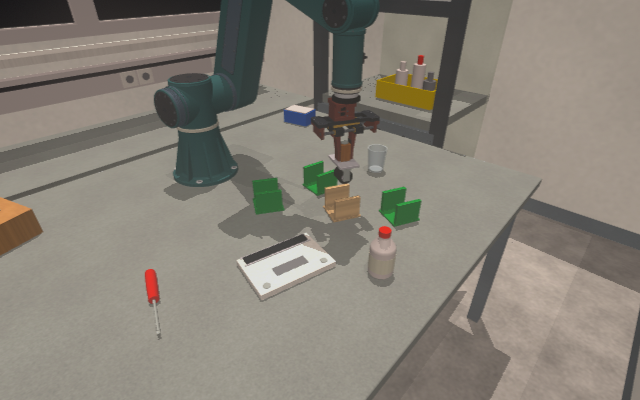

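All five lengths now read 5.3–6.3 mm above the panel face, where home is 6 and proud is 10. The wrist view shows the roller above the ply rest, with the plate at (317,205). I'll check its tilt and then lower it.

Run:
```python
from h import *
c=capture("wrist");W=cloud(c);im=c["image"]
P=W[178:230,272:362].reshape(-1,3); P=P[np.isfinite(P).all(1)]; print("z",np.percentile(P[:,2],[5,50,95]).round(4))
P=P[abs(P[:,2]-np.median(P[:,2]))<.006]; m=P.mean(0); n=np.linalg.svd(P-m,full_matrices=False)[2][2]; n*=np.sign(n[2]); print("normal",n.round(3))
# plate edge / yaw and position
D=W[...,:2]-REST; ax=np.array([np.cos(RY),np.sin(RY)]); ay=np.array([-ax[1],ax[0]])
M=(abs(W[...,2]-np.median(P[:,2]))<.006)&(np.linalg.norm(D,axis=2)<.08); r=cv2.minAreaRect(W[M][:,:2].astype(np.float32)*1000); print(r)
L=np.c_[D[M]@ax,D[M]@ay]; print("local x",np.percentile(L[:,0],[1,99]),"y",np.percentile(L[:,1],[1,99]))
q=quat(RY)
servo_line([*REST,.098],q,rate=.08)
print(servo_line([*REST,.0815],q,rate=.02,contact_N=3.5),current_position(),current_force(),current_clock())
c=capture("scene"); cv2.imwrite("pics/s5.png",cv2.resize(c["image"][120:290,230:450],None,fx=3,fy=3))
```

```text
z [0.1829 0.1839 0.185 ]
normal [-0.01   0.006  1.   ]
((530.6904907226562, 139.14097595214844), (60.19822692871094, 51.31322479248047), 62.30198287963867)
local x [-0.03067762  0.02788565] y [0.00211325 0.04439278]
True [0.54790151 0.13149513 0.08292046] [-1.01772323  0.25216528  5.38842873] 27.1833
```

View pics/s5.png

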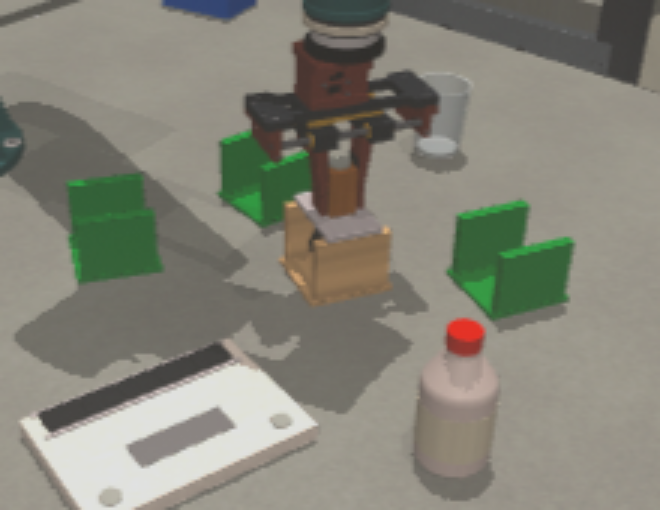

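The roller is seated as it was, with the plate on the cheeks at crop (340,213). Now I'll release, retreat and check.

Run:
```python
from h import *
move_gripper(.06); print(current_finger_gap())
servo_line([*REST,.20],quat(RY),rate=.1)
move_ptp([.42,.02,.36],quat(RY)); sleep(.3)
for n in ("top","wrist"):
    c=capture(n);W=cloud(c);H=W[...,2];cv2.imwrite(f"pics/{n}6.png",c["image"])
    b=np.linalg.norm(W[...,:2]-REST,axis=2)<.09
    for l,lo,hi in (("plate",.0765,.09),("all",.067,.09),("handle",.12,.15)):
        m=b&(H>lo)&(H<hi)
        if m.sum()>5:
            r=cv2.minAreaRect(W[m][:,:2].astype(np.float32)*1000); print(n,l,m.sum(),np.round(r[0],1),np.round(r[1],1),round(r[2],1),round(float(np.nanmedian(H[m])),4))
    D=(W[...,:2]-PAN); ly=D@py; lx=D@np.array([py[1],-py[0]])
    ref=np.nanmedian(H[(lx>.04)&(lx<.11)&(abs(ly)<.08)&(H>.01)&(H<.03)])
    print([round(float(np.nanmedian(H[m])-ref),4) for yc in (-.072,-.036,0,.036,.072) for m in [(abs(lx)<.007)&(abs(ly-yc)<.012)&(H>.01)&(H<.04)]])
c=capture("scene");cv2.imwrite("pics/scene6.png",c["image"]);print(current_clock())
```

```text
0.059896452236529875
[0.0059, 0.0055, 0.0062, nan, nan]
wrist plate 1599 [548.3 129.8] [60. 92.] 62.2 0.0819
wrist all 1827 [548.3 129.7] [79.9 91.9] 62.4 0.0817
wrist handle 550 [547.4 130.1] [30.  29.1] 61.4 0.134
[nan, nan, 0.0055, 0.0057, 0.0057]
30.6
  return np.nanmean(a, axis, out=out, keepdims=keepdims)
```

View pics/scene6.png

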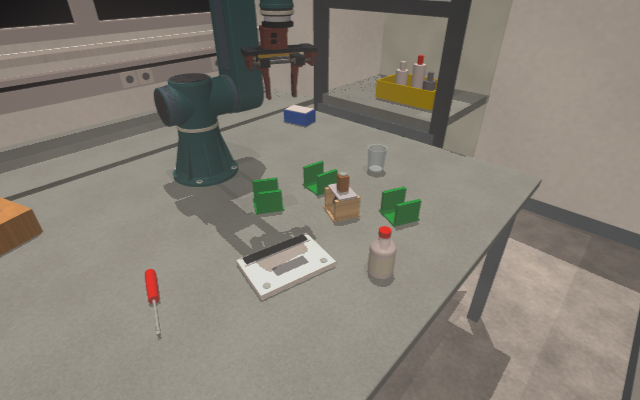

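The roller hangs in the ply rest at scene (342,195), centred within about 1 mm and upright. The strip is home, the bystanders are where they were, and the arm is clear. I'm handing the job in.

```bash
python3 -c "
from bench import *
close_job()"
```

```text
the job is handed in; nothing more can be done
```

I rolled the strip down from one end to the other and back at about 13.5 N, hung the roller back in the plywood rest, and handed the job in at about 31 s of the 69 s allowed.

- **Strip:** After rolling, the top and scene cameras put all five lengths 5.3–6.3 mm above the panel face, where home is 6 mm and proud is 10 mm. In the last pictures each camera saw only three of the lengths because the arm was in the way, but together the two covered all five, still at 5.5–6.2 mm.
- **Roller:** It hangs within about 1 mm of the rest's centre with its guard plate flat on the cheeks, at the same height as before. Its tilt in the gripper was under 1°; I did not measure it again after letting go.
- **Bystanders:** The bottle, beaker and screwdriver look unmoved in the final scene picture, and the green look-alikes were not touched.
- **Not checked or in disagreement:** The wheel's turn was never read; I inferred about 7 rad from the 154 mm rolled. The top and wrist cameras disagreed by about 2.5 mm in y, so I used their mean.

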